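Clamp a culture dish in the ratchet press

TASK

Clamp the culture dish that lies in the blue bench press: press the pawl's red pad all the way down to free the ratchet, push the raised arm down until it is fully home on its stop, and then press the pawl's green pad all the way down so that the arm is locked there. Work by pressing and pushing only: do not force the arm against the engaged pawl or lift it higher, do not touch the dish with the fingers, and leave the beaker, bottle, tape and other dish where they stand.

Things in the scene. Friction and masses are not known exactly. Their poses are not given: they have to be found in the camera images.
- press_arm (a joint): angle of the press arm above level, rad: 0 = fully down on its hard stop, about 0.75 at the start. A grey steel bar on a stiff hinge: it stays where left; 3 to 10 N at its black end pad pushes it down. Pawl engaged: about 0.09 rad of play, then the teeth stop it. In the last 0.04 rad a sprung white plate under it meets the dish and gives, adding 2 to 3 N
- press_pawl (a joint): angle of the rocking pawl, rad: 0 = nose down in the teeth, arm locked; 0.26 = red pad fully down, nose clear (clear above 0.16). Its pin is parallel to the arm's, 58 mm behind (away from the black pad) and 36 mm above it. Stiff: stays where left; red pad takes about 3 N, green 3 to 9 N, then hard stops. It goes in again only at a tooth gap; one is at arm angle 0 (up to 0.05)
- black_pad (a point): centre of the top face of the ribbed black pad at the arm's free end; the face is 36 mm along the arm and 44 mm across. It lies 185 mm out along the arm from main_pin and 15 mm above the arm's centre line; it swings down on an arc about main_pin and is 100 mm above the bench when the arm is down
- main_pin (a point): centre of the arm's hinge pin, 85 mm above the bench. The pin is level, at right angles to the arm; from above the arm points from here towards black_pad. Blue cheek plates stand 25 mm to either side of the arm's plane, to 95 mm above the bench, and to 131 mm round the pawl's pin
- red_pad (a point): centre of the top face of the red pad (30 mm along, 34 mm across) at the rear end of the pawl, behind the hinge and clear of the cheek plates. The face is level with the pawl engaged, 141 mm above the bench, and goes down about 22 mm over the pawl's travel (nearly straight down)
- green_pad (a point): centre of the top face of the green pad (30 mm along, 34 mm across) at the front end of the pawl, just over the toothed wheel; it stands 158 mm above the bench when the pawl is engaged; when the pawl is free it is about 14 mm higher and 11 mm farther back
- nest (a point): centre of the floor of the round aluminium nest (inner diameter 70 mm, rim 6 mm high, floor 17 mm above the bench) on the press's blue base plate, 115 mm from main_pin under the arm
- press: blue bench press, bolted down; base plate 350 x 110 x 14 mm. Origin on the bench straight under main_pin; its -x axis points along the arm towards the black pad, z up
- foot: round white plate, 68 mm across, sprung under the arm 115 mm from the hinge; it comes down on the dish. Origin at the centre of its underside, z up when the arm is down
- dish: round culture dish with pink medium, 62 mm across, 15 mm high, loose in the nest. Origin at the centre of its underside. Not to be touched by the fingers
- beaker: empty glass beaker, 53 mm across, 67 mm high, standing beside the press. Origin at the centre of its underside. Leave it alone
- reagent: amber bottle with a black cap, 48 mm across, 90 mm high, standing beside the press. Origin at the centre of its underside. Leave it alone
- tape: roll of beige tape, 75 mm across, 24 mm high, lying beside the press. Origin at the centre of its underside. Leave it alone
- dish2: second dish with pink medium, 62 mm across, 15 mm high, on the bench beside the press. Origin at the centre of its underside. Leave it alone

How it is judged:
On the way, in this order (a step that is already met when the one before it is completed fails the run):
1. the pawl is pressed free while the arm is still up (value of joint press_pawl above 0.2 rad and value of joint press_arm above 0.6 rad), for 0.1 s.
2. the arm is pushed fully down with the pawl free (value of joint press_arm below 0.03 rad and value of joint press_pawl above 0.15 rad), for 0.2 s.
At the end, for the whole second after the job is handed in: The arm is fully down (within 0.03 rad of its stop), the pawl is back in the teeth (within 0.04 rad of fully engaged), and the white plate presses on the dish with more than 1 N; the dish lies still in its nest (within 7 mm of its centre) (value of joint press_arm below 0.03 rad and value of joint press_pawl below 0.04 rad and contact force between foot and dish above 1 N and horizontal distance between dish and nest below 0.007 m and linear speed of dish below 0.02 m/s); the robot touches nothing.
It fails at once if the arm is forced down past the teeth while the pawl is engaged (value of joint press_pawl below 0.08 rad and value of joint press_arm between 0.1 and 0.6 rad).
It fails at once if the arm is lifted above its raised position (value of joint press_arm above 0.87 rad).
It fails at once if the dish in the press is touched by the fingers, lifted or pushed out of its nest (contact force between the fingers and dish above 0.5 N or distance of dish from where it was at the start of the episode above 0.012 m).
It fails at once if the beaker, amber bottle, tape roll or second dish is lifted, carried or pushed away (by more than 20 mm) (distance of any of beaker, reagent, tape, dish2 from where it was at the start of the episode above 0.02 m).
It also fails if it takes over 51 s, if anything falls off the work surface, if the arm or the gripper's body presses on something with over 40 N, if the wrist force passes 120 N, or if a joint passes its speed limit or range.

ROBOT

A 7-joint arm with a two-finger parallel gripper is mounted at the origin on a cart in front of the work surface, level with it; the furniture and walls round the work are solid. World frame = base frame: x ahead of the robot, y to its left, z up, the work surface at z = 0. Lengths are in m, angles in rad, forces in N, time in s.
With the tool pointing down it reaches from about 0.425 to 1.025 m from the base axis. Payload 9.4 kg.
Tool frame: the origin (TCP) lies midway between the tips of the shut fingers; the grasp point (between the pads) lies 19 mm behind it; x points along the fingers, y is the direction in which the jaws open and shut, and the axes are right-handed (so a half turn about x gives the same grasp; the last joint's range is limited). The gripper opens to 85 mm and grips with 20 to 120 N. Pads are 22 mm wide; open, the fingers measure 114 mm over their backs; the gripper's body (76 mm by 85 mm) begins 54 mm behind the grasp point. The pads swing forward as they close: fully open they stand 13 mm farther back than shut.
Start: joints at [1.081, 0.599, -0.003, 1.599, 0.002, 0.943, -0.08], TCP at [0.291, -0.664, 0.231] pointing down, gripper open.
Joint ranges: [-2.57, 2.57], [-0.35, 1.97], [-1.29, 1.29], [0.11, 2.56], [-1.05, 4.19], [0.11, 1.86], [-2.63, 2.63]. Speed limits (rad/s): [2.22, 2.22, 3.01, 3.01, 3.14, 3.14, 3.14].

INTERFACE

Orientations are given as a unit quaternion [w, x, y, z].
In Python, from cell import robot gives the robot as it stands. The module is installed in compiled form; this text tells all that it offers.
- The arm moves only by the tool arm_command, never from a script. Its argument "deltas" is a list that holds one entry, the list of rows, each a list of 7 numbers: the turn, a rotation vector about the world's x, y, z in degrees, then the shift along the world's x, y, z in mm, then the finger opening in mm, from 0 to 85.4. A call has 1 to 10 rows; each row shifts and turns the commanded pose from where the row before left it; what a row does not reach is not made up. A row lasts 1/12 s, in which the tool goes at most 41.7 mm and 7.16 degrees, less where a joint would pass 70% of its speed; a pose out of reach is approached as far as the arm can. A call is refused whole if a number of a shift passes 41.7 or a number of a turn 7.16, either way. A call with a gripper value outside its range is refused whole. The fingers move at their own pace and stop on an object; "squeeze" is the grip in N (left out, the last holds). Time passes only in rows, so rows that do not move let the fingers close. It gives the time, the measured TCP pose, the force and the opening at its end, in the units of the state.
- robot.observe(): the state, without advancing time (a new reading comes with each control period).
- robot.read_camera(name): name is "scene" or "top" or "wrist"; returns (picture, depth): 480x640x3 uint8, blue, green, red; 480x640 float32, m along the optical axis (not along the pixel's ray), 0 where there is no reading.
- robot.get_calibration(name): a dict with "fovy" (degrees; the focal length in pixels is half the picture's height over the tangent of half this angle, whatever the lens; pixels are square), "cx", "cy" (the principal point, pixels), "rvec" (rotation vector, rad) and "tvec" (3), from world to camera coordinates, as OpenCV has them. Camera axes: x right, y down, z forward; pixel columns grow to the right and rows downward; lengths in m; the calibration is good to about 2 mm. A picture is of the moment at which its call begins: read the wrist's pose just before it. get_calibration takes no time and is no camera call; for the wrist camera it gives the pose at the moment of the call.
- robot.hand_in(): hands the job in, once; it reports no verdict.
Trained networks look in the newest picture that a camera, given by its name, has taken for a name from the list of things; names that differ only in an ending like _2 or _b are one class to them, and where a whole thing is asked for, a point or a joint stands for the part that bears it (a point fixed in the world has none). Each returns a list of dicts, best first, with "confidence" (0 to 1); they miss things now and then, are a little off and sometimes report something else, mostly with a low value. They report only what shows in the picture. A call takes as long as a camera call.
- robot.find_in(camera, query): "bbox" ([centre column, centre row, width, height] in pixels, round what is visible of it).
The state is a dict: "time": time; "q": joint angles; "joint_velocities": joint speeds; "effort": joint torques, N m; "eef_pos": TCP position; "eef_rot": TCP orientation; "contact_force": force on the tool from outside, world axes, zero at the start; "moment": the same for the moment, N m; "opening": opening from 0.0 (shut) to 1.0 (fully open).
Only numpy, scipy, OpenCV 4.12 (cv2) and the standard library are available. Lean on these libraries where they do the work, as an engineer would, in place of code of your own. Each camera call takes 0.05 s, during which the arm holds its last target. There are 200 camera calls.

## Working session

There is one attempt and no reset: what is moved stays moved. The work goes in short steps, Python scripts to look and compute and a tool call to move; the robot and the scene stay as the last step left them, time stands still between calls to the robot, and variables do not carry over. Pictures are saved under pics/ and viewed, about 8 in all and at most 12, crops included, and the job is handed in when it is done.

Besides the shell and the picture viewer there is one more tool, called after "Emit:" in YAML: its name, and indented under it one key for each argument. arm_command: Moves the arm, as the interface text tells. Its arguments: {"type":"object","properties":{"deltas":{"type":"array","items":{"type":"array","items":{"type":"array","items":{"type":"number"}}}},"squeeze":{"type":"number"}},"required":["deltas"]}

```bash
mkdir -p pics; cat > h.py <<'E'
import numpy as np,cv2
from cell import robot
def cal(n):
    c=robot.get_calibration(n);f=240/np.tan(np.radians(c["fovy"])/2)
    R=cv2.Rodrigues(np.array(c["rvec"],float))[0];return f,c["cx"],c["cy"],R,np.array(c["tvec"],float).ravel()
def world(n,u,v,d):
    f,cx,cy,R,t=cal(n);u=np.asarray(u,float);v=np.asarray(v,float)
    p=np.stack([(u-cx)/f*d,(v-cy)/f*d,d],-1);return (p-t)@R
def proj(n,P):
    f,cx,cy,R,t=cal(n);p=R@np.array(P)+t;return p[0]/p[2]*f+cx,p[1]/p[2]*f+cy
E
python3 - <<'E'
from h import *
print(robot.observe())
for n in["scene","top"]:
    im,d=robot.read_camera(n);cv2.imwrite(f"pics/{n}0.png",im);np.save(n+"d.npy",d)
    for q in["black_pad","red_pad","green_pad","nest","dish","main_pin","press","beaker","reagent","tape","dish2"]:
        r=robot.find_in(n,q)
        for x in r[:2]:
            b=x["bbox"];u,v=int(b[0]),int(b[1]);z=float(d[min(v,479),min(u,639)])
            print(n,q,round(x["confidence"],2),np.round(b),np.round(world(n,u,v,z),3))
E
```

```text
{'time': 0.0, 'q': array([ 1.08128699,  0.6001757 , -0.002558  ,  1.60012963,  0.00181226,
        0.94287916, -0.0798319 ]), 'joint_velocities': array([-0.00090908,  0.00060786,  0.00060999,  0.00208918, -0.00091186,
       -0.00057666,  0.00028631]), 'effort': array([ 3.24174061e-05, -7.76448870e+01,  1.56501677e+00, -2.58018565e+01,
        1.22135287e-02,  8.99173727e-03, -1.70429388e-05]), 'eef_pos': array([ 0.29066134, -0.66367356,  0.23038029]), 'eef_rot': array([-0.1443948 , -0.69192871, -0.14546901,  0.69225976]), 'contact_force': array([-0.107     ,  0.54626609,  0.68117256]), 'moment': array([ 0.01772929, -0.027466  ,  0.00368876]), 'opening': 0.9961711771355455}
scene black_pad 0.91 [342. 268.  88.  67.] [ 0.502 -0.079  0.16 ]
scene red_pad 0.81 [295. 243.  66.  41.] [0.527 0.058 0.147]
scene green_pad 0.59 [291. 243.  67.  38.] [0.53  0.07  0.141]
scene nest 0.89 [331. 306. 162. 167.] [ 0.54  -0.02   0.035]
scene nest 0.4 [357. 337.  43.  30.] [ 0.509 -0.109  0.034]
scene dish 0.88 [293. 373.  40.  35.] [ 0.388 -0.08   0.016]
scene dish 0.58 [354. 338.  36.  27.] [ 0.503
[... 760 characters left out ...]
p red_pad 0.61 [289. 264. 102.  32.] [0.539 0.077 0.154]
top green_pad 0.77 [287. 266. 108.  35.] [0.537 0.08  0.156]
top nest 0.92 [335. 272. 191.  80.] [0.527 0.002 0.158]
top nest 0.16 [290. 265. 107.  37.] [0.537 0.077 0.154]
top dish 0.87 [368. 339.  35.  32.] [ 0.397 -0.069  0.018]
top dish 0.67 [374. 281. 112.  37.] [ 0.511 -0.063  0.16 ]
top main_pin 0.9 [333. 273. 191.  82.] [0.525 0.005 0.158]
top press 0.88 [334. 274. 194.  74.] [0.522 0.002 0.159]
top beaker 0.57 [395. 221.  34.  33.] [ 0.632 -0.126  0.004]
top tape 0.81 [296. 335.  39.  36.] [0.404 0.069 0.002]
top dish2 0.87 [368. 339.  35.  32.] [ 0.397 -0.069  0.018]
top dish2 0.67 [374. 281. 112.  37.] [ 0.511 -0.063  0.16 ]
```

```bash
python3 - <<'E'
from h import *
a=cv2.imread("pics/scene0.png")[190:430,190:470];b=cv2.imread("pics/top0.png")[190:390,210:470]
a=cv2.resize(a,None,fx=1.42,fy=1.42);b=cv2.resize(b,None,fx=1.5,fy=1.5)
o=np.zeros((350,800,3),np.uint8);o[:a.shape[0],:a.shape[1]]=a[:350];o[:b.shape[0],400:400+b.shape[1]]=b;cv2.imwrite("pics/v1.png",o)
for n in["scene","top"]:
    im=cv2.imread(f"pics/{n}0.png");d=np.load(n+"d.npy");h=cv2.cvtColor(im,cv2.COLOR_BGR2HSV)
    v,u=np.mgrid[:480,:640];W=world(n,u,v,d)
    roi=(abs(W[...,0]-.52)<.25)&(abs(W[...,1])<.3)&(d>0)
    H,S,V=h[...,0],h[...,1],h[...,2]
    M={"red":((H<8)|(H>172))&(S>150)&(W[...,2]>.1),"green":(H>40)&(H<85)&(S>90)&(W[...,2]>.1),"black":(V<60)&(W[...,2]>.15),"blue":(H>95)&(H<125)&(S>110)&(W[...,2]<.022)}
    for k,m in M.items():
        m=(m&roi).astype(np.uint8);c,l,s,ce=cv2.connectedComponentsWithStats(m)
        if c<2: print(n,k,"none");continue
        i=1+s[1:,4].argmax();P=W[l==i];print(n,k,len(P),s[i,:4],np.round(P.mean(0),4),np.round(np.median(P,0),4),np.round(P.min(0),3),np.round(P.max(0),3))
        if k=="blue":
            r=cv2.minAreaRect((W[m>0][:,:2]*1000).astype(np.float32));print(r)
E
```

```text
scene red 94 [261 224  19   9] [0.5436 0.1463 0.1404] [0.5435 0.1463 0.1404] [0.529 0.131 0.137] [0.559 0.162 0.142]
scene green 166 [303 242  23  13] [0.5227 0.0026 0.1574] [0.522  0.0017 0.1581] [ 0.508 -0.011  0.119] [0.552 0.048 0.16 ]
scene black 551 [334 237  51  39] [ 0.5021 -0.111   0.1938] [ 0.503  -0.1151  0.2048] [ 0.485 -0.143  0.15 ] [ 0.526 -0.058  0.229]
scene blue 4586 [252 277 160 115] [ 0.501  -0.0597  0.0141] [ 0.4965 -0.0564  0.0142] [ 0.445 -0.197  0.004] [0.576 0.158 0.022]
((521.5264282226562, -19.134307861328125), (348.1749572753906, 108.42559814453125), 82.3120346069336)
top red 306 [238 249  19  20] [0.5483 0.1501 0.1413] [0.5488 0.1497 0.1414] [0.532 0.135 0.136] [0.564 0.165 0.145]
top green 348 [322 260  19  21] [0.5287 0.0067 0.1583] [0.5287 0.0067 0.1591] [ 0.512 -0.011  0.11 ] [0.545 0.022 0.162]
top black 1145 [364 267  65  30] [ 0.5132 -0.1034  0.1993] [ 0.5142 -0.1096  0.2103] [ 0.488 -0.14   0.15 ] [ 0.533 -0.049  0.232]
top blue 2716 [249 265 177  48] [0.4922 0.0088 0.0151] [0.4917 0.0105 0.0149] [ 0.449 -0.185 -0.001] [0.54  0.162 0.022]
((524.8403930664062, -17.649261474609375), (350.8434753417969, 107.60099029541016), 82.09403991699219)
```

View pics/v1.png

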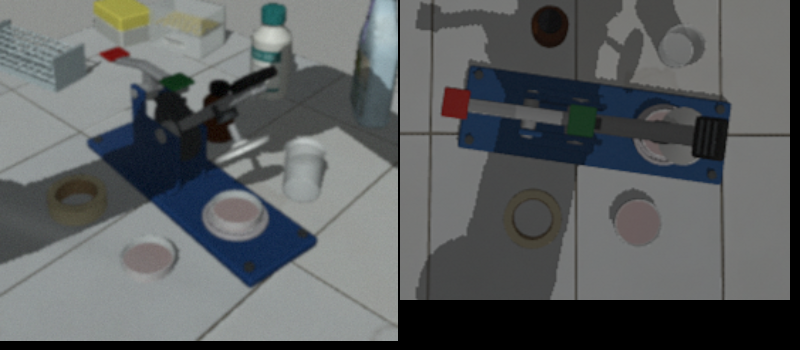

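Scene at left: red pad at the rear left, green in the middle, black pad raised at right. The top view confirms the axis runs at about 82° to world x, and the tape and dish2 are on the robot side. The colour fit puts red at about (0.547, 0.149) and green at about (0.527, 0.005). Moving off.

Emit:
arm_command:
  deltas:
    - [[0,0,6.5,10,30,25,0],[0,0,6.5,10,30,25,0],[0,0,6.5,10,30,25,0],[0,0,6.5,10,35,0,0],[0,0,6.5,10,35,0,0],[0,0,6.5,10,35,0,0],[0,0,6.5,10,35,0,0],[0,0,6.5,10,35,0,0],[0,0,6.5,10,35,0,0],[0,0,0,10,35,0,0]]
  squeeze: 60

```text
time: 2.03
eef_pos: [0.3909, -0.3275, 0.3065]
eef_rot: [-0.467, -0.531, -0.466, 0.531]
contact_force: [0.8, -0.6, -0.4]
opening: -0.001
```

Emit:
arm_command:
  deltas:
    - [[0,0,0,10,35,0,0],[0,0,0,10,35,0,0],[0,0,0,10,35,0,0],[0,0,0,10,35,0,0],[0,0,0,10,35,0,0],[0,0,0,12,35,0,0],[0,0,0,12,35,0,0],[0,0,0,12,35,0,0],[0,0,0,12,35,0,0],[0,0,0,12,35,0,0]]

```text
time: 2.87
eef_pos: [0.5011, 0.0226, 0.3066]
eef_rot: [0.465, 0.533, 0.464, -0.533]
contact_force: [0.9, -1.1, 0.3]
opening: -0.003
```

Emit:
arm_command:
  deltas:
    - [[0,0,0,12,32,0,0],[0,0,0,12,32,0,0],[0,0,0,12,32,0,0],[0,0,0,10,30,0,0],[0,0,0,0,0,-35,0],[0,0,0,0,0,-35,0],[0,0,0,0,0,-35,0],[0,0,0,0,0,-30,0],[0,0,0,0,0,0,0]]

```text
time: 3.62
eef_pos: [0.5442, 0.1457, 0.1664]
eef_rot: [-0.464, -0.53, -0.466, 0.536]
contact_force: [-1.1, -1.2, -0.7]
opening: -0.003
```

```bash
python3 - <<'E'
from h import *
o=[]
for n in["scene","top"]:
    im,d=robot.read_camera(n)
    u,v=[int(x) for x in proj(n,[.54,.07,.15])]
    o.append(cv2.resize(im[v-50:v+50,u-65:u+65],(390,300),interpolation=cv2.INTER_CUBIC))
cv2.imwrite("pics/v2.png",np.hstack(o))
E
```

```text
(no output)
```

View pics/v2.png

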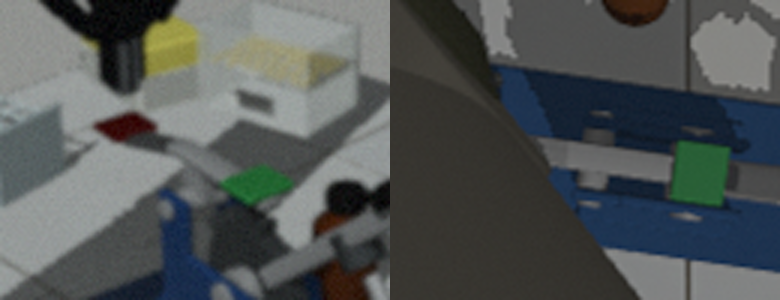

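The shut fingers (122, 70) stand right over the red pad (127, 127). Pressing down.

Emit:
arm_command:
  deltas:
    - [[0,0,0,1,2,-20,0],[0,0,0,0,0,-6,0],[0,0,0,0,0,-4,0],[0,0,0,0,0,-4,0],[0,0,0,0,0,-4,0],[0,0,0,0,0,-4,0],[0,0,0,0,0,-4,0],[0,0,0,0,0,-2,0],[0,0,0,0,0,0,0]]

```text
time: 4.47
eef_pos: [0.548, 0.149, 0.123]
eef_rot: [0.465, 0.533, 0.465, -0.533]
contact_force: [1.1, 2.3, 1.4]
opening: 0.0
```

Emit:
arm_command:
  deltas:
    - [[0,0,0,0,0,-2,0],[0,0,0,0,0,-2,0],[0,0,0,0,0,-1,0],[0,0,0,0,0,0,0]]

```text
time: 4.8
eef_pos: [0.5483, 0.149, 0.1201]
eef_rot: [0.465, 0.533, 0.464, -0.533]
contact_force: [-3.3, -0.5, 25.5]
opening: 0.004
```

Hard stop reached (25 N). Lifting off, then moving over the raised arm pad.

Emit:
arm_command:
  deltas:
    - [[0,0,0,0,0,0,0],[0,0,0,0,0,40,0],[0,0,0,0,0,40,0],[0,0,0,0,0,40,0],[0,0,0,0,0,40,0],[0,0,0,-8,-32,12,0],[0,0,0,-8,-32,0,0],[0,0,0,-8,-32,0,0]]

```text
time: 5.47
eef_pos: [0.5231, 0.0514, 0.2911]
eef_rot: [-0.465, -0.533, -0.464, 0.533]
contact_force: [0.8, -1.3, -0.0]
opening: -0.0
```

```bash
python3 - <<'E'
from h import *
o=[]
for n in["scene","wrist"]:
    im,d=robot.read_camera(n)
    if n=="wrist": c=im;np.save("w.npy",d)
    else:
        u,v=[int(x) for x in proj(n,[.53,0,.15])];c=im[v-60:v+60,u-80:u+80]
        h=cv2.cvtColor(im,cv2.COLOR_BGR2HSV);vv,uu=np.mgrid[:480,:640];W=world(n,uu,vv,d);H,S=h[...,0],h[...,1]
        for k,m in {"red":((H<8)|(H>172))&(S>150),"green":(H>40)&(H<85)&(S>90)}.items():
            m=m&(W[...,2]>.1)&(abs(W[...,0]-.53)<.06)&(abs(W[...,1]-.07)<.12);print(k,m.sum(),np.median(W[m],0))
    o.append(cv2.resize(c,(400,300),interpolation=cv2.INTER_CUBIC))
cv2.imwrite("pics/v3.png",np.hstack(o))
E
```

```text
red 41 [0.53912478 0.1420497  0.12061894]
green 323 [0.51620289 0.02916455 0.36162041]
```

View pics/v3.png

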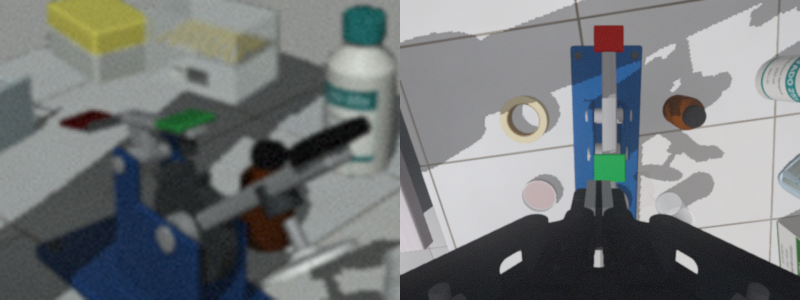

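The red pad is down at z = 0.121, so the pawl is free. The arm is still raised. I'll refine the black pad position from the saved images.

```bash
python3 - <<'E'
from h import *
a=np.array([-.137,-.9906]);n2=np.array([-a[1],a[0]])
for n in["scene","top"]:
    im=cv2.imread(f"pics/{n}0.png");d=np.load(n+"d.npy");v,u=np.mgrid[:480,:640];W=world(n,u,v,d)
    m=(im.max(2)<60)&(W[...,2]>.195)&(abs(W[...,0]-.51)<.06)&(abs(W[...,1]+.1)<.08)
    P=W[m];s=P[:,:2]@a;t=P[:,:2]@n2
    print(n,m.sum(),np.percentile(s,[1,50,99]),np.percentile(t,[1,50,99]),np.percentile(P[:,2],[1,50,99]),np.polyfit(s,P[:,2],1),np.median(P,0))
print("green/red top along,across",[(np.round(np.array(p)@a,4),np.round(np.array(p)@n2,4)) for p in[(.5287,.0067),(.5483,.1501)]])
E
```

```text
scene 292 [0.04192748 0.06496965 0.07013523] [0.49847181 0.50916348 0.53929102] [0.20004192 0.22208918 0.2285349 ] [0.81026845 0.16945344] [ 0.49572084 -0.13438882  0.22208918]
top 663 [0.03297254 0.04979317 0.06633823] [0.50141509 0.52252119 0.54397561] [0.19560471 0.22069885 0.2303802 ] [0.84474195 0.17685394] [ 0.51123856 -0.12095366  0.22069885]
green/red top along,across [(np.float64(-0.0791), np.float64(0.5228)), (np.float64(-0.2238), np.float64(0.5226))]
```

Emit:
arm_command:
  deltas:
    - [[0,0,0,0,-33,0,0],[0,0,0,-2,-33,0,0],[0,0,0,-3,-33,0,0],[0,0,0,-3,-33,-10,0],[0,0,0,-3,-33,-20,0],[0,0,0,0,0,-16,0],[0,0,0,0,0,0,0]]

```text
time: 6.15
eef_pos: [0.5103, -0.1143, 0.2412]
eef_rot: [-0.462, -0.532, -0.465, 0.536]
contact_force: [0.1, 0.3, -0.6]
opening: 0.002
```

```bash
python3 - <<'E'
from h import *
n="scene";im,d=robot.read_camera(n);u,v=[int(x) for x in proj(n,[.51,-.11,.21])];c=im[v-60:v+60,u-80:u+80]
cv2.imwrite("pics/v4.png",cv2.resize(c,(640,480),interpolation=cv2.INTER_CUBIC))
E
```

```text
(no output)
```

View pics/v4.png

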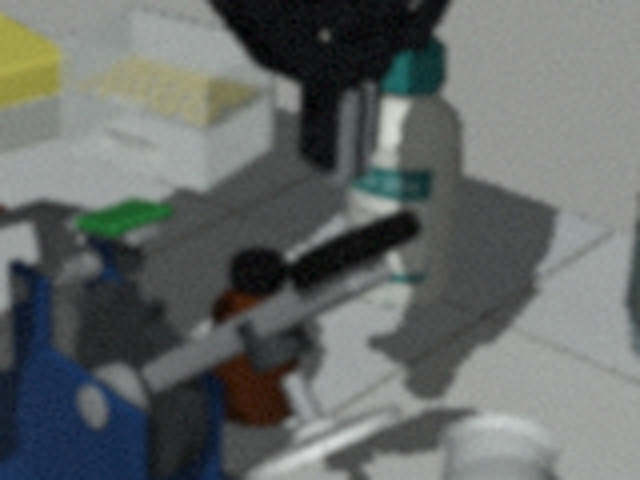

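Fingertip (340, 170) is directly above the black pad (355, 250). Pushing along the arc.

Emit:
arm_command:
  deltas:
    - [[0,0,0,0,0,-12,0],[0,0,0,0,0,-6,0],[0,0,0,-1,-6,-7,0],[0,0,0,-1,-6,-7,0],[0,0,0,-1,-5,-7,0],[0,0,0,-1,-6,-8,0],[0,0,0,-1,-6,-8,0],[0,0,0,0,-5,-7,0]]

```text
time: 6.87
eef_pos: [0.508, -0.1464, 0.1816]
eef_rot: [0.465, 0.533, 0.465, -0.533]
contact_force: [0.9, 4.1, 3.1]
opening: -0.0
```

Emit:
arm_command:
  deltas:
    - [[0,0,0,-1,-5,-8,0],[0,0,0,-1,-5,-8,0],[0,0,0,0,-4,-9,0],[0,0,0,-1,-4,-9,0],[0,0,0,0,-3,-9,0],[0,0,0,-1,-3,-9,0],[0,0,0,0,-2,-8,0],[0,0,0,0,-1,-7,0],[0,0,0,0,0,-4,0],[0,0,0,0,0,0,0]]

```text
time: 7.7
eef_pos: [0.5031, -0.1739, 0.1102]
eef_rot: [-0.464, -0.533, -0.465, 0.534]
contact_force: [0.4, -0.1, -0.8]
opening: 0.001
```

Emit:
arm_command:
  deltas:
    - [[0,0,0,0,0,-3,0],[0,0,0,0,0,-3,0],[0,0,0,0,0,-2,0],[0,0,0,0,0,-2,0],[0,0,0,0,0,0,0]]

```text
time: 8.12
eef_pos: [0.5034, -0.1743, 0.1014]
eef_rot: [-0.465, -0.533, -0.464, 0.534]
contact_force: [-0.5, -0.5, 1.9]
opening: -0.003
```

Emit:
arm_command:
  deltas:
    - [[0,0,0,0,0,-2,0],[0,0,0,0,0,-1,0],[0,0,0,0,0,0,0]]

```text
time: 8.37
eef_pos: [0.5036, -0.1743, 0.0996]
eef_rot: [-0.465, -0.533, -0.464, 0.534]
contact_force: [-4.0, -3.4, 20.1]
opening: 0.0
```

```bash
python3 - <<'E'
from h import *
n="scene";im,d=robot.read_camera(n);u,v=[int(x) for x in proj(n,[.51,-.09,.1])];c=im[v-60:v+60,u-80:u+80]
cv2.imwrite("pics/v5.png",cv2.resize(c,(640,480),interpolation=cv2.INTER_CUBIC))
E
```

```text
(no output)
```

View pics/v5.png

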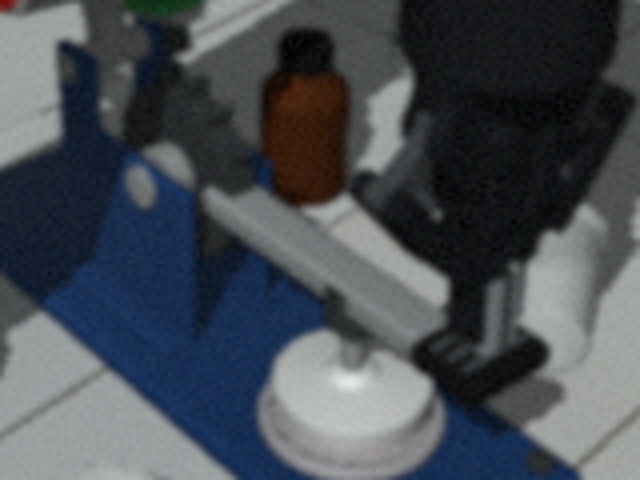

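Arm is level and seated: foot on the dish, 20 N against the stop. Holding briefly, then over to the green pad.

Emit:
arm_command:
  deltas:
    - [[0,0,0,0,0,0,0],[0,0,0,0,0,0,0],[0,0,0,0,0,20,0],[0,0,0,0,0,40,0],[0,0,0,0,0,40,0],[0,0,0,4,32,14,0],[0,0,0,4,32,0,0],[0,0,0,4,32,0,0],[0,0,0,4,32,0,0],[0,0,0,4,32,0,0]]

```text
time: 9.25
eef_pos: [0.5237, -0.0118, 0.2125]
eef_rot: [0.465, 0.533, 0.464, -0.533]
contact_force: [1.5, -1.0, 1.0]
opening: 0.002
```

Emit:
arm_command:
  deltas:
    - [[0,0,0,5,31,0,0],[0,0,0,0,0,-10,0],[0,0,0,0,0,-10,0],[0,0,0,0,0,0,0]]

```text
time: 9.58
eef_pos: [0.5276, 0.0173, 0.1903]
eef_rot: [-0.464, -0.532, -0.465, 0.534]
contact_force: [-0.5, -0.6, 0.1]
opening: -0.001
```

```bash
python3 - <<'E'
from h import *
n="scene";im,d=robot.read_camera(n);u,v=[int(x) for x in proj(n,[.52,-.03,.14])];c=im[v-60:v+60,u-80:u+80]
cv2.imwrite("pics/v6.png",cv2.resize(c,(640,480),interpolation=cv2.INTER_CUBIC))
E
```

```text
(no output)
```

View pics/v6.png

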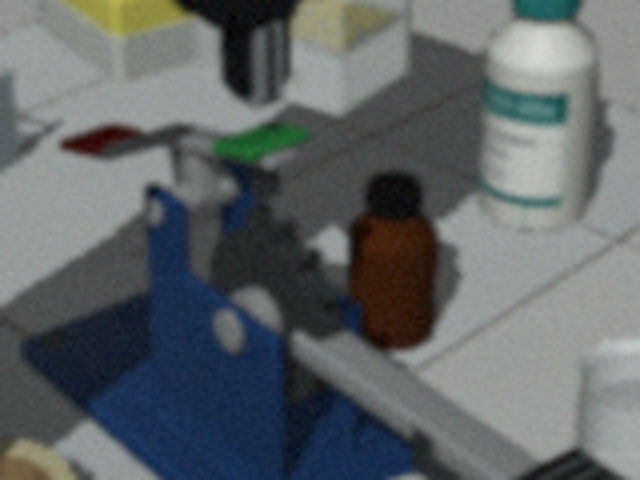

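Fingers (255, 95) are above the green pad (262, 142), and the arm is still down. Pressing green, moving forward with it.

Emit:
arm_command:
  deltas:
    - [[0,0,0,1,0,-12,0],[0,0,0,0,-1,-6,0],[0,0,0,0,-3,-4,0],[0,0,0,0,-3,-4,0],[0,0,0,-1,-3,-3,0],[0,0,0,0,-2,-2,0],[0,0,0,0,0,-2,0],[0,0,0,0,0,0,0]]

```text
time: 10.3
eef_pos: [0.5289, 0.005, 0.1591]
eef_rot: [-0.465, -0.533, -0.464, 0.533]
contact_force: [-0.1, -0.1, -0.6]
opening: 0.004
```

Emit:
arm_command:
  deltas:
    - [[0,0,0,0,0,-2,0],[0,0,0,0,0,-1,0],[0,0,0,0,0,0,0]]

```text
time: 10.55
eef_pos: [0.5292, 0.0052, 0.1577]
eef_rot: [-0.465, -0.533, -0.464, 0.533]
contact_force: [-4.7, -4.7, 20.1]
opening: 0.001
```

Hard stop at z = 0.158, the engaged height. Lifting and checking.

Emit:
arm_command:
  deltas:
    - [[0,0,0,0,0,-1,0],[0,0,0,0,0,0,0],[0,0,0,0,0,30,0],[0,0,0,0,0,40,0],[0,0,0,0,0,40,0],[0,0,0,-5,20,30,0],[0,0,0,-30,25,0,0],[0,0,0,-30,25,0,0],[0,0,0,0,0,0,0]]

```text
time: 11.3
eef_pos: [0.459, 0.0804, 0.2961]
eef_rot: [0.466, 0.532, 0.466, -0.531]
contact_force: [-0.8, 0.6, -1.0]
opening: -0.001
```

```bash
python3 - <<'E'
from h import *
print(robot.observe()["contact_force"])
n="scene";im,d=robot.read_camera(n);u,v=[int(x) for x in proj(n,[.52,-.03,.1])];c=im[v-75:v+75,u-100:u+100]
cv2.imwrite("pics/v7.png",cv2.resize(c,(800,600),interpolation=cv2.INTER_CUBIC))
h=cv2.cvtColor(im,cv2.COLOR_BGR2HSV);vv,uu=np.mgrid[:480,:640];W=world(n,uu,vv,d);H,S,V=cv2.split(h)
for k,m in {"red":((H<8)|(H>172))&(S>150)&(W[...,2]>.1),"green":(H>40)&(H<85)&(S>90)&(W[...,2]>.1),"black":(V<60)&(W[...,1]<-.16)&(W[...,2]>.085)}.items():
    m=m&(W[...,2]<.2)&(abs(W[...,0]-.52)<.06)&(abs(W[...,1])<.21);print(k,m.sum(),np.median(W[m],0) if m.any() else "")
E
```

```text
[-0.75741957  0.55343082 -1.04503743]
red 80 [0.54361853 0.1448274  0.14096769]
green 198 [0.52352445 0.00409053 0.15781476]
black 500 [ 0.49530959 -0.18029179  0.09988925]
```

View pics/v7.png

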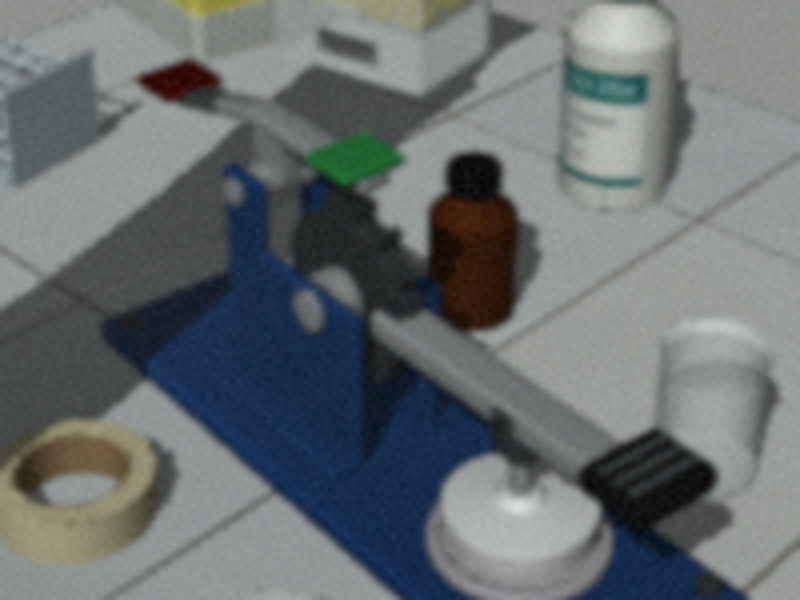

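The red pad at (180, 78) is back up to 0.141 m, the green pad at (355, 158) is at 0.158 m and the black pad at (650, 475) is at 0.100 m. All three are the engaged, arm-down values. The foot sits on the dish, and the robot is clear.

```bash
python3 -c "
from cell import robot;print(robot.hand_in())"
```

```text
the job is handed in; nothing more can be done
None
```

The dish is clamped and the job is handed in at about 11.4 s of the 51 s allowed; the hand-in reports no verdict. With the fingers shut, I pressed the red pad to its stop (25 N), pushed the arm along its arc to its stop (20 N), then pressed the green pad to its stop (20 N).

The last camera check matched the locked, arm-down state:

| Pad | Measured height | Expected height |
|---|---|---|
| Red | 0.141 m | 0.141 m |
| Green | 0.158 m | 0.158 m |
| Black | 0.100 m | 0.100 m |

In the last picture the white plate sits on the dish and the beaker, bottle and tape appear where they were. The robot is clear, with force readings of about 1 N, which is noise level.

- **Not measured:** the force of the plate on the dish (I judged it from the arm being fully down) and the dish's exact offset in its nest.
- **Not checked again:** the second dish, which lay outside the last picture. The arm never went near it.
- **Disagreement:** the scene camera reads positions about 4 mm off the top camera sideways, so I aimed from the top camera.

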